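# Unlock the veranda key box by its thumbwheels

## Task

Unlock the key box: roll its three thumbwheels, gently with a fingertip, until they show 4, 2, 5 pips straight up, counting from the bolt end of the row, then slide the bolt's tab away from the wheels as far as it goes, and let go. The wheels are light wood on a thin axle, so press only lightly; leave everything else on the table where it is.

Things in the scene. Friction and masses are not known exactly. Their poses are not given: they have to be found in the camera images.
- keybox: Wooden box, steel lid, screwed down: 124 mm in x, 264 along y, lid 60 mm above the table. Origin: centre of its underside; z up, y along the row of wheels towards the bolt, x away from the robot (yaw within 0.3 rad). Three wooden thumbwheels (radius 26, 22 wide, smooth) stand in the lid on one axle along box y at x = 0, 52 mm up; middles at y = +24, -28, -80; tops 78 up.
- wheel_a_top (a point): highest point of the rim of wheel a, nearest the bolt, mid width (fixed to the box, does not turn). Must show 4. Each rim bears six fields of dark pips, 1 to 6 as on a die, 60 degrees apart; the field facing straight up, between two dark index lines on the lid, is the number shown.
- wheel_b_top (a point): the same point of wheel b, the middle one. Must show 2. Wheels stay put by friction (about 1.2 N at the rim turns one): a fingertip pressed on the top with 4 to 10 N and drawn along box x rolls the wheel; less may slip, above 20 N damages it. The contact is hard: 1 mm too deep is about 20 N or more.
- wheel_c_top (a point): the same point of wheel c, the one farthest from the bolt. Must show 5. The wooden wheels run out of true: as a wheel turns, the real height of its top wanders up to 1.5 mm above or below this point (by some 1 mm in a long stroke), so the pressing finger must follow by feel.
- wheel_a (a joint): angle of wheel a in rad: 0 shows 1 pip, each 1.047 more shows one pip more; 4 pips is 3.142. Grows as the wheel's top is drawn towards box +x (away from the robot). Stops at -0.5 and 5.75. May by chance start at its number.
- wheel_b (a joint): the same for wheel b; 2 pips is 1.047.
- wheel_c (a joint): the same for wheel c; 5 pips is 4.189.
- bolt_tab (a point): middle of the top of the bolt's tab, an upright steel plate 30 mm in box x, 12 in box y, 32 high over the lid (top 93 mm above the table), at box x = 0, y = +85 when locked; it moves with the bolt. 44 mm are free between it and wheel a.
- bolt (a joint): travel of the bolt in m: 0 locked, 0.025 fully drawn, towards box +y (away from the wheels). 2 to 3 N moves it; it stays where left. Inside, three pins on it meet the wheels after 2 to 3 mm and pass only while every wheel is within about 0.15 rad of its code number; a hard stop there means a wheel is off.
- coaster: bystander: black round silicone coaster, 92 mm across, 6 mm thick, lying behind the box; origin under its centre
- counter: bystander: red round plastic tally counter, 48 mm across, 34 mm high with its press button, behind the box; origin under its centre
- tumbler: bystander: glass tumbler upside down, 72 mm across the mouth, 110 mm high, beside the end of the box away from the bolt; origin under its centre, on the table
- sharpener: bystander: small aluminium pencil sharpener, 26 x 16 x 12 mm, on the robot's side of the box; origin under its centre
- crayon_tin: bystander: round steel tin of wax crayons, 72 mm across, about 115 mm high, on the robot's left; origin under its centre
- clipboard: bystander: wooden clipboard, 230 x 160 x 5 mm with a chrome clip 21 mm high, on the robot's right; origin under its centre

How it is judged:
By the outcome, as a careful person would: the job done as asked, in the order asked, and still so for the second after the job is handed in, with the robot touching nothing.
It also fails if it takes over 72 s, if anything falls off the work surface, if the arm or the gripper's body presses on something with over 40 N, if the wrist force passes 120 N, or if a joint passes its speed limit or range.

## Robot

A 6-joint arm with a two-finger parallel gripper is mounted at the origin on the work surface. World frame = base frame: x ahead of the robot, y to its left, z up, the work surface at z = 0. Lengths are in m, angles in rad, forces in N, time in s.
With the tool pointing down it reaches from about 0.375 to 0.9 m from the base axis. Payload 3.1 kg.
Tool frame: the origin (TCP) lies between the finger pads; the fingertips stand 19 mm ahead of it and the grasp point (between the pads) is the TCP; z points along the fingers, y is the direction in which the jaws open and shut (so a half turn about z gives the same grasp; the last joint's range is limited). The gripper opens to 87 mm and grips with 3 to 60 N. Pads are 19 mm wide; open, the fingers measure 117 mm over their backs; the gripper's body (75 mm by 190 mm) begins 51 mm behind the grasp point.
Start: joints at [-1.419, 0.527, 1.433, -0, 1.181, -0.178], TCP at [0.203, -0.591, 0.242] pointing down, gripper open.
Joint ranges: [-3.08, 3.08], [-0.75, 2.2], [0.22, 2.44], [-1.43, 4.57], [0, 2.65], [-2.85, 2.85]. Speed limits (rad/s): [2.79, 2.79, 3.14, 3.14, 3.14, 3.14].

## Interface

Orientations are given as a unit quaternion [x, y, z, w].
In Python, from rig import robot gives the robot as it stands.
- The arm moves only by the tool apply_moves, never from a script. Its argument "series" is a list of rows, each a list of 7 numbers: the shift along the tool's x, y, z in cm, then the turn, a rotation vector about the tool's x, y, z in degrees, then the opening, from 0 (shut) to 1 (fully open). In form: [[dx, dy, dz, rx, ry, rz, grip], ...]. A call has 1 to 5 rows; each row is the pose to reach, as a shift and turn from the pose commanded when the call began, along the tool's axes at that moment; what a row does not reach only later rows make up. A row lasts 1/12 s, in which the tool goes at most 41.7 mm and 7.16 degrees, less where a joint would pass 70% of its speed; a pose out of reach is approached as far as the arm can. A call with a gripper value outside its range is refused whole. The fingers move at their own pace and stop on an object; "newtons" is the grip in N (left out, the last holds). Time passes only in rows, so rows that repeat a pose let the fingers close. It gives the time, the measured TCP pose, the force and the opening at its end, in the units of the state.
- robot.get_obs(): the state, without advancing time (a new reading comes with each control period).
- robot.camera(name): name is "side" or "top"; returns the picture (420x560x3 uint8, red, green, blue); there is no depth.
- robot.camera_params(name): a dict with "mtx" (3x3 intrinsics, pixels), "D" ([k1, k2, p1, p2, k3] as OpenCV has them; the pictures are not rectified), "origin" and "rotation" of the camera in the world. Camera axes: x right, y down, z forward; pixel columns grow to the right and rows downward; lengths in m; the calibration is good to about 2 mm. A picture is of the moment at which its call begins. camera_params takes no time and is no camera call.
- robot.hand_in(): hands the job in, once; it reports no verdict.
The state is a dict: "time": time; "q": joint angles; "joint_velocities": joint speeds; "joint_torque": joint torques, N m; "position": TCP position; "tool_rot": TCP orientation; "ft_force": force on the tool from outside, world axes, zero at the start; "moment": the same for the moment, N m; "grip_width": finger opening in m.
Only numpy, scipy, OpenCV 4.12 (cv2) and the standard library are available. Lean on these libraries where they do the work, as an engineer would, in place of code of your own. Each camera call takes 0.05 s, during which the arm holds its last target. There are 200 camera calls.

## Working session

There is one attempt and no reset: what is moved stays moved. The work goes in short steps, Python scripts to look and compute and a tool call to move; the robot and the scene stay as the last step left them, time stands still between calls to the robot, and variables do not carry over. Pictures are saved under pics/ and viewed, about 8 in all and at most 12, crops included, and the job is handed in when it is done.

Besides the shell and the picture viewer there is one more tool, called after "Emit:" by a JSON object that holds its "method" and its "body". apply_moves: Moves the arm, as the interface text tells. Its arguments: {"type":"object","properties":{"series":{"type":"array"},"newtons":{"type":"number"}},"required":["series"]}

```bash
mkdir -p pics; ls
python3 - <<'E'
from rig import robot
import cv2,numpy as np
o=robot.get_obs();print({k:np.round(v,4).tolist() for k,v in o.items()})
for n in("side","top"):
    cv2.imwrite(f"pics/{n}0.png",robot.camera(n)[:,:,::-1]);p=robot.camera_params(n);print(n,{k:np.round(v,4).tolist() for k,v in p.items()})
E
```

```text
pics
{'time': 0.0, 'q': [-1.4185, 0.5285, 1.4339, -0.0, 1.1814, -0.1785], 'joint_velocities': [-0.0002, 0.0012, 0.0002, 0.0011, 0.0002, 0.0012], 'joint_torque': [-0.0003, -44.0039, -17.659, 0.0633, 0.0581, -0.0002], 'position': [0.2029, -0.5904, 0.2406], 'tool_rot': [0.9864, 0.1646, 0.0, -0.0011], 'ft_force': [0.2838, -0.1532, -0.1758], 'moment': [0.056, 0.0641, -0.0115], 'grip_width': 0.0868}
side {'mtx': [[428.3456, 0.0, 280.3345], [0.0, 428.3456, 209.2732], [0.0, 0.0, 1.0]], 'D': [0.016, 0.0, 0.0, 0.0, 0.0], 'origin': [0.1971, 0.5639, 0.9104], 'rotation': [-0.2887, 0.8934, -0.3304, 0.0967]}
top {'mtx': [[448.6297, 0.0, 282.2505], [0.0, 448.6297, 209.1245], [0.0, 0.0, 1.0]], 'D': [-0.1139, 0.0, 0.0, 0.0, 0.0], 'origin': [0.3665, -0.0345, 1.438], 'rotation': [-0.7015, 0.7081, -0.0556, 0.058]}
```

View pics/top0.png

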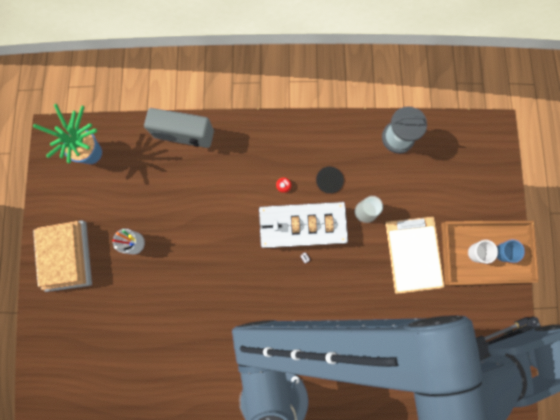

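View pics/side0.png

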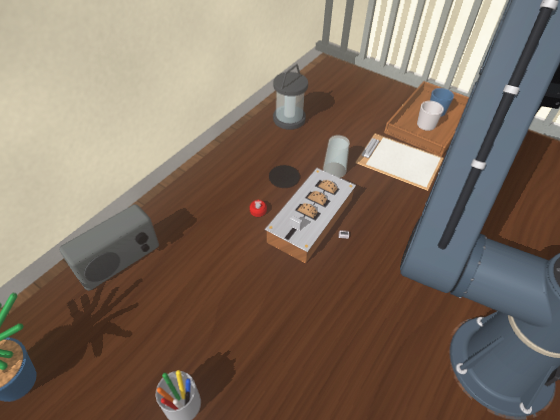

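The top view shows the box lid at about (303,225), with the bolt end left at (280,226) and wheels at (295,224), (312,223) and (329,223). The side view shows the wheels at (307,211), (317,198) and (327,186). Next I'll measure the lid and zoom in on the pips.

```bash
cat > h.py <<'E'
import cv2,numpy as np
from scipy.spatial.transform import Rotation as R
from rig import robot
def cast(n,px,z):
    p=robot.camera_params(n);K=np.array(p["mtx"]);D=np.array(p["D"])
    u=cv2.undistortPoints(np.array(px,float).reshape(-1,1,2),K,D).reshape(-1,2)
    d=np.c_[u,np.ones(len(u))]@rot(p).T;o=np.array(p["origin"])
    return o+d*((z-o[2])/d[:,2])[:,None]
def rot(p): 
    r=np.array(p["rotation"]);return R.from_quat(r).as_matrix() if r.size==4 else r
def proj(n,X):
    p=robot.camera_params(n);Rm=rot(p)
    r=cv2.Rodrigues(Rm.T)[0];t=-Rm.T@np.array(p["origin"])
    return cv2.projectPoints(np.array(X,float).reshape(-1,3),r,t,np.array(p["mtx"]),np.array(p["D"]))[0].reshape(-1,2)
def lid(n,im,seed):
    hsv=cv2.cvtColor(im,cv2.COLOR_BGR2HSV)
    m=((hsv[...,1]<50)&(hsv[...,2]>120)).astype(np.uint8)
    _,l=cv2.connectedComponents(m)
    x,y,w,h=seed;sub=l[y:y+h,x:x+w];k=np.bincount(sub[sub>0]).argmax()
    c=cv2.findContours((l==k).astype(np.uint8),cv2.RETR_EXTERNAL,cv2.CHAIN_APPROX_NONE)[0]
    return max(c,key=cv2.contourArea).reshape(-1,2)
def rect(P): return cv2.minAreaRect((P[:,:2]*1000).astype(np.float32))
E
python3 - <<'E'
from h import *
t=cv2.imread("pics/top0.png");s=cv2.imread("pics/side0.png")
for n,im,seed in(("top",t,(262,206,80,40)),("side",s,(270,180,70,70))):
    c=lid(n,im,seed);print(n,cv2.boundingRect(c),rect(cast(n,c,.06)))
a=cv2.resize(t[198:252,252:356],None,fx=5.7,fy=5.7,interpolation=cv2.INTER_CUBIC)
b=cv2.resize(s[165:265,260:360],None,fx=6,fy=6,interpolation=cv2.INTER_CUBIC)
cv2.imwrite("pics/tc0.png",a);cv2.imwrite("pics/sc0.png",b)
E
```

```text
top (259, 202, 89, 46) ((541.2339477539062, -94.22999572753906), (130.28802490234375, 270.1430969238281), 2.7622201442718506)
side (265, 135, 91, 117) ((552.3247680664062, -171.96437072753906), (141.82479858398438, 436.87255859375), 7.001336097717285)
```

View pics/tc0.png

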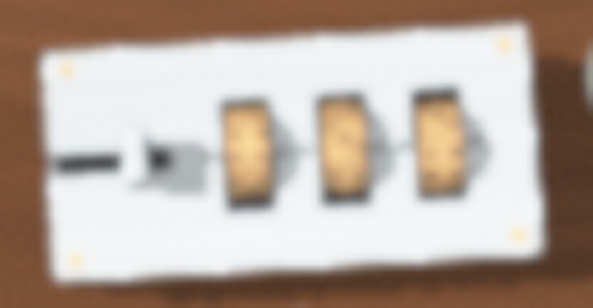

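View pics/sc0.png

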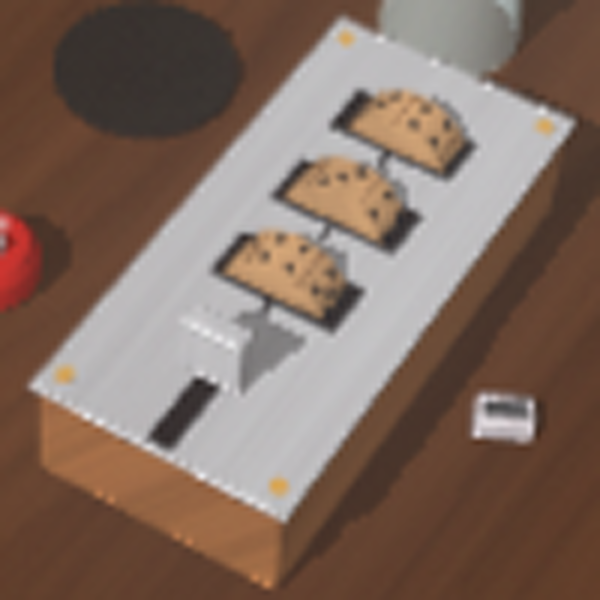

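Both crops show wheels a (nearest the bolt), b and c. The pips are about 1–2 px across and not readable directly. The lid rectangle from the top view fits: 130x270 mm including edge pixels, yaw 2.8°. Next I'll cross-check it with the side-view corners, then unwrap each rim (angle against width) to read the pips.

```bash
cat >> h.py <<'E'
C=np.array([.5412,-.0942,0]);YAW=np.deg2rad(2.76)
def w(p): return C+np.asarray(p,float)@R.from_euler('z',YAW).as_matrix().T
YW=dict(a=.024,b=-.028,c=-.080)
def unwrap(n,im,y0,lo=-80,hi=80,off=(0,0)):
    # rows: angle on rim measured from up, + towards box +x ; cols: box y (+ on left)
    th=np.deg2rad(np.arange(hi,lo,-.5));ys=np.linspace(.011,-.011,88)
    T,Y=np.meshgrid(th,ys,indexing='ij')
    P=w(np.stack([.026*np.sin(T),y0+Y,.052+.026*np.cos(T)],-1).reshape(-1,3))
    q=(proj(n,P)+np.array(off)).reshape(*T.shape,2).astype(np.float32)
    return cv2.remap(im,q[...,0],q[...,1],cv2.INTER_CUBIC)
def sheet(ims,off):
    out=[]
    for n,im in ims.items():
        for k in"abc":
            u=unwrap(n,im,YW[k],off=off.get(n,(0,0)))
            g=cv2.cvtColor(u,cv2.COLOR_BGR2GRAY);g=cv2.createCLAHE(3,(4,2)).apply(g)
            for d in(-60,-30,0,30,60): cv2.line(g,(0,int((80-d)*2)),(5,int((80-d)*2)),255 if d else 0,2)
            out.append(cv2.copyMakeBorder(cv2.resize(g,(124,480)),0,0,3,3,0,value=128))
    return np.hstack(out)
E
python3 - <<'E'
from h import *
t=cv2.imread("pics/top0.png");s=cv2.imread("pics/side0.png")
c=(np.array([(345,15),(577,122),(285,522),(30,385)])+.5)/6-.5+[260,165]
P=cast("side",c,.06)
m=P.mean(0);print(np.round(P,4),m)
ideal=w([(.062,-.132,.06),(-.062,-.132,.06),(-.062,.132,.06),(.062,.132,.06)])
print(ideal.round(4)); off=(c-proj("side",ideal)); print(off)
for n in("top","side"): print(n,proj(n,w([(0,y,.078) for y in YW.values()])).round(1), proj(n,w([(0,.085,.093)])))
ct=(np.array([(42,50),(528,25),(545,255),(55,280)])+.5)/5.7-.5+[252,198]
it=w([(.062,.132,.06),(.062,-.132,.06),(-.062,-.132,.06),(-.062,.132,.06)]);print(ct-proj("top",it))
cv2.imwrite("pics/un0.png",sheet({"side":s,"top":t},{"side":off.mean(0)}))
E
```

```text
[[ 0.6092 -0.2219  0.06  ]
 [ 0.4863 -0.2258  0.06  ]
 [ 0.4732  0.0386  0.06  ]
 [ 0.597   0.0435  0.06  ]] [ 0.5414192  -0.09138183  0.06      ]
[[ 0.6095 -0.2231  0.06  ]
 [ 0.4856 -0.229   0.06  ]
 [ 0.4729  0.0347  0.06  ]
 [ 0.5968  0.0406  0.06  ]]
[[-0.13524779  0.26664782]
 [-0.77062849  0.58745441]
 [-0.99433683  1.05294895]
 [-0.78060707  0.69469632]]
top [[295.3 224.2]
 [312.2 223.2]
 [329.2 222.2]] [[275.23611286 224.71707066]]
side [[308.9 206.5]
 [318.8 194. ]
 [328.3 182.1]] [[296.84473278 218.22288304]]
[[-0.33792397 -0.8282721 ]
 [ 0.49932431 -0.39646262]
 [ 0.34898986  0.40330048]
 [-0.05018284 -0.20902603]]
```

View pics/un0.png

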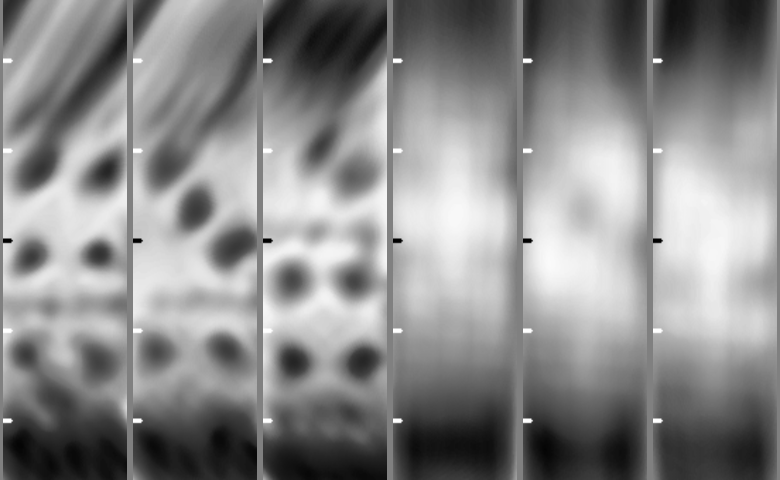

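The unwrapped rims are readable from the side view (rows are 1/3° each, the black tick marks up):
- **Wheel a:** 4 pips centred near +9°, with the field boundary at row 302.
- **Wheel b:** 3 pips near +10°.
- **Wheel c:** 4 pips near −26°.

I'll check the angular zero against the index lines and wheel slots on the lid, and plan the approach.

```bash
cat >> h.py <<'E'
def plan(goals,start=None):
    """goals: list of (x,y,z,a_deg) world TCP; prints calls of <=5 rows from commanded start"""
    if start is None:
        o=robot.get_obs();a=2*np.arctan2(o["tool_rot"][1],o["tool_rot"][0]);start=(*o["position"],np.rad2deg(a))
    cur=np.array(start,float)
    for g in goals:
        g=np.array(g,float);d=g-cur;N=max(1,int(np.ceil(max(np.linalg.norm(d[:3])/.038,abs(d[3])/6.8))))
        for i in range(0,N,5):
            k=min(5,N-i);a=np.deg2rad(cur[3]);M=np.array([[np.cos(a),np.sin(a),0],[np.sin(a),-np.cos(a),0],[0,0,-1]])
            rows=[[*np.round(M@(d[:3]*j/N)*100,2).tolist(),0,0,round(-d[3]*j/N,2),0] for j in range(1,k+1)]
            print(rows);cur=cur+d*k/N
def at(bx,by,tipz): # TCP goal with the fingertip at box (bx,by), height tipz
    p=w([bx,by,0]);return (p[0],p[1],tipz+.019,90+np.rad2deg(YAW))
E
sed -i 's/^C=.*;YAW/C=np.array([.5413,-.0930,0]);YAW/' h.py
python3 - <<'E'
from h import *
t=cv2.imread("pics/top0.png");s=cv2.imread("pics/side0.png")
g=cv2.cvtColor(s,cv2.COLOR_BGR2GRAY).astype(float)
for by in(.050,-.002,-.054):
    # darkness profile across box x on the lid, averaged along y
    xs=np.arange(-.02,.0201,.001)
    P=w([(x,by+dy,.06) for x in xs for dy in np.linspace(-.004,.004,5)])
    for n,im in(("side",s),("top",t)):
        q=(proj(n,P)).astype(np.float32).reshape(len(xs),5,2)
        v=cv2.remap(im,q[...,0],q[...,1],cv2.INTER_CUBIC).mean(2).mean(1)
        print(n,by,v[::2].round().astype(int))
# wheel slot ends in top view (profile along x at wheel mid, lid level)
for k,y0 in YW.items():
    xs=np.arange(-.045,.0451,.0005);q=proj("top",w([(x,y0,.06) for x in xs])).astype(np.float32)[:,None]
    v=cv2.remap(t,q[...,0],q[...,1],cv2.INTER_CUBIC).mean(2)[:,0];d=np.where(v<110)[0];print(k,xs[d.min()],xs[d.max()])
plan([at(0.004,.024,.13)])
E
```

```text
side 0.05 [148 149 154 145 148 149 143 150 154 140 125 124 135 146 158 179 189 189
 188 188 190]
top 0.05 [223 210 199 193 191 190 190 189 187 183 181 182 186 197 212 225 236 241
 243 243 243]
side -0.002 [189 194 192 174 155 152 160 153 152 156 138 130 153 157 160 168 178 182
 181 183 187]
top -0.002 [241 238 232 224 217 209 205 201 194 187 182 183 190 199 207 213 220 226
 232 238 240]
side -0.054 [189 191 181 174 168 162 170 171 149 137 128 140 157 142 149 166 176 179
 179 180 183]
top -0.054 [237 232 222 213 205 201 199 195 189 184 185 192 200 207 213 217 222 226
 230 235 238]
a -0.02599999999999998 -0.020499999999999977
b -0.02599999999999998 -0.02349999999999998
c 0.024500000000000063 0.027500000000000066
[[2.89, -2.25, 0.54, 0, 0, np.float64(-4.34), 0], [5.79, -4.5, 1.08, 0, 0, np.float64(-8.68), 0], [8.68, -6.75, 1.62, 0, 0, np.float64(-13.02), 0], [11.58, -9.0, 2.16, 0, 0, np.float64(-17.37), 0], [14.47, -11.25, 2.7, 0, 0, np.float64(-21.71), 0]]
[[3.52, -1.02, 0.54, 0, 0, np.float64(-4.34), 0], [7.04, -2.04, 1.08, 0, 0, np.float64(-8.68), 0], [10.57, -3.06, 1.62, 0, 0, np.float64(-13.02), 0], [14.09, -4.08, 2.16, 0, 0, np.float64(-17.37), 0], [17.61, -5.1, 2.7, 0, 0, np.float64(-21.71), 0]]
[[3.65, 0.35, 0.54, 0, 0, np.float64(-4.34), 0], [7.3, 0.71, 1.08, 0, 0, np.float64(-8.68), 0], [10.95, 1.06, 1.62, 0, 0, np.float64(-13.02), 0], [14.6, 1.42, 2.16, 0, 0, np.float64(-17.37), 0], [18.25, 1.77, 2.7, 0, 0, np.float64(-21.71), 0]]
[[3.26, 1.68, 0.54, 0, 0, np.float64(-4.34), 0], [6.52, 3.36, 1.08, 0, 0, np.float64(-8.68), 0]]
```

The index lines appear at box x ≈ 0 to +1.5 mm in both views, so the pose is good to about 1 mm. Approaching wheel a with the fingers shut.

Emit:
{"method": "apply_moves", "body": {"series": [[2.9, -2.2, 0.5, 0, 0, -4.3, 0], [5.8, -4.5, 1.1, 0, 0, -8.7, 0], [8.7, -6.7, 1.6, 0, 0, -13, 0], [11.6, -9, 2.2, 0, 0, -17.4, 0], [14.5, -11.2, 2.7, 0, 0, -21.7, 0]], "newtons": 20}}

```text
time: 0.52
position: [0.3041, -0.4361, 0.2138]
tool_rot: [0.937, 0.349, 0.0, -0.001]
ft_force: [0.9, -0.5, -0.2]
grip_width: 0.0617
```

Emit:
{"method": "apply_moves", "body": {"series": [[3.5, -1, 0.5, 0, 0, -4.3, 0], [7, -2, 1.1, 0, 0, -8.7, 0], [10.6, -3.1, 1.6, 0, 0, -13, 0], [14.1, -4.1, 2.2, 0, 0, -17.4, 0], [17.6, -5.1, 2.7, 0, 0, -21.7, 0]]}}

```text
time: 0.93
position: [0.4045, -0.2829, 0.187]
tool_rot: [0.855, 0.519, -0.0, -0.0]
ft_force: [1.1, -0.0, -0.3]
grip_width: 0.0284
```

Emit:
{"method": "apply_moves", "body": {"series": [[3.6, 0.4, 0.5, 0, 0, -4.3, 0], [7.3, 0.7, 1.1, 0, 0, -8.7, 0], [10.9, 1.1, 1.6, 0, 0, -13, 0], [14.6, 1.4, 2.2, 0, 0, -17.4, 0], [18.2, 1.8, 2.7, 0, 0, -21.7, 0]]}}

```text
time: 1.35
position: [0.5048, -0.1299, 0.1599]
tool_rot: [0.742, 0.671, -0.0, -0.001]
ft_force: [-0.1, -1.6, -0.2]
grip_width: 0.0017
```

Emit:
{"method": "apply_moves", "body": {"series": [[3.3, 1.7, 0.5, 0, 0, -4.3, 0], [6.5, 3.4, 1.1, 0, 0, -8.7, 0], [6.5, 3.4, 1.1, 0, 0, -8.7, 0]]}}

```text
time: 1.6
position: [0.5474, -0.0656, 0.1485]
tool_rot: [0.687, 0.727, 0.001, -0.0]
ft_force: [0.3, 0.4, 0.2]
grip_width: 0.0002
```

```bash
cat >> h.py <<'E'
def boxpos():
    o=robot.get_obs();p=(np.array(o["position"])-C)@R.from_euler('z',YAW).as_matrix()
    a=2*np.arctan2(o["tool_rot"][1],o["tool_rot"][0])
    return p.round(4),np.rad2deg(a).round(2),np.round(o["ft_force"],2),np.round(o["time"],2)
E
python3 - <<'E'
from h import *
s=robot.camera("side")[:,:,::-1].copy();cv2.imwrite("pics/s1.png",s)
print(boxpos(),proj("side",[robot.get_obs()["position"]-np.array([0,0,.019])]))
cv2.imwrite("pics/s1c.png",cv2.resize(s[130:260,250:370],None,fx=4.5,fy=4.5,interpolation=cv2.INTER_CUBIC))
E
```

```text
(array([0.0058, 0.025 , 0.1487]), np.float64(93.06), array([-0.47,  0.22,  0.03]), np.float64(1.65)) [[307.82703191 192.46975755]]
```

View pics/s1c.png

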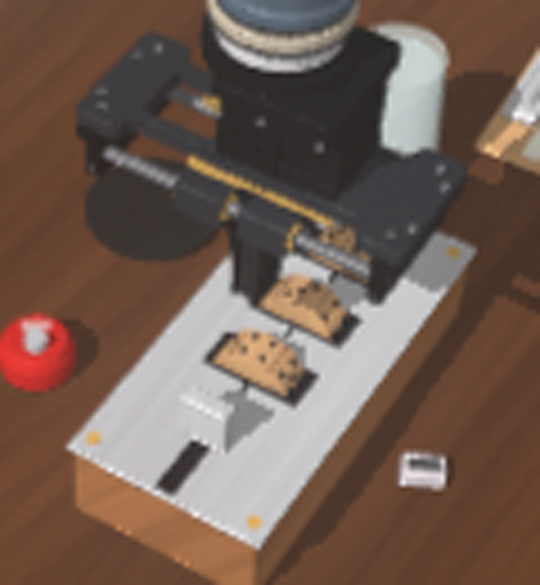

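The fingers are shut, and the tip is at about px (304,195), close to the predicted (308,192), above wheel a. Next I'll re-measure pip angles numerically, anchored to the index lines, while descending close to the wheel top.

```bash
cat >> h.py <<'E'
def pips(im,y0,dx=.001,n="side"):
    th=np.arange(60,-60,-.5);u=unwrap(n,im,y0,-60,60,off=OFF(dx))
    g=cv2.GaussianBlur(cv2.cvtColor(u,cv2.COLOR_BGR2GRAY),(9,9),0)
    bg=cv2.medianBlur(g,61);m=((bg.astype(int)-g)>18).astype(np.uint8)
    k,l,st,ce=cv2.connectedComponentsWithStats(m)
    return [(round(60-ce[i][1]*.5,1),round((43.5-ce[i][0])/4,1),int(st[i][4])) for i in range(1,k) if st[i][4]>60]
def OFF(dx): 
    p=proj("side",w([(dx,0,.06),(0,0,.06)]));return p[0]-p[1]
E
python3 - <<'E'
from h import *
s=cv2.imread("pics/side0.png")
for k in"abc": print(k,pips(s,YW[k]))
E
```

```text
a [(np.float64(51.5), np.float64(-3.7), 640), (np.float64(20.2), np.float64(-5.4), 649), (np.float64(20.7), np.float64(6.8), 442), (np.float64(-6.5), np.float64(7.5), 392), (np.float64(-6.0), np.float64(-4.3), 324), (np.float64(-39.3), np.float64(7.9), 302), (np.float64(-42.0), np.float64(-4.7), 367)]
b [(np.float64(58.0), np.float64(-6.6), 77), (np.float64(22.0), np.float64(7.4), 294), (np.float64(8.2), np.float64(1.8), 446), (np.float64(-3.5), np.float64(-5.4), 623), (np.float64(-38.4), np.float64(8.4), 377), (np.float64(-38.7), np.float64(-4.3), 385), (np.float64(-58.6), np.float64(-4.9), 144)]
c [(np.float64(55.8), np.float64(-4.0), 290), (np.float64(27.7), np.float64(3.3), 298), (np.float64(19.1), np.float64(-3.4), 473), (np.float64(-0.3), np.float64(-5.5), 110), (np.float64(-15.4), np.float64(7.7), 490), (np.float64(-15.1), np.float64(-3.6), 452), (np.float64(-41.9), np.float64(7.0), 405), (np.float64(-42.0), np.float64(-5.1), 383)]
```

Emit:
{"method": "apply_moves", "body": {"series": [[-0.1, -0.2, 2, 0, 0, 0, 0], [-0.1, -0.3, 4, 0, 0, 0, 0], [-0.1, -0.3, 4.6, 0, 0, 0.3, 0], [-0.1, -0.3, 4.6, 0, 0, 0.3, 0]]}}

```text
time: 1.98
position: [0.5402, -0.0723, 0.102]
tool_rot: [0.693, 0.721, -0.001, -0.002]
ft_force: [0.6, 1.7, -0.1]
grip_width: 0.0008
```

a's "4" field sits at about +7 to +9°, so it needs a roll of about −3.6 mm. Wheel b needs about −68°, and c about +88°. Settling, then feeling for the top.

Emit:
{"method": "apply_moves", "body": {"series": [[0, 0, 0.05, 0, 0, 0, 0], [0, 0, 0.1, 0, 0, 0, 0], [0, 0, 0.12, 0, 0, 0, 0], [0, 0, 0.14, 0, 0, 0, 0], [0, 0, 0.14, 0, 0, 0, 0]]}}

```text
time: 2.4
position: [0.5424, -0.0721, 0.1028]
tool_rot: [0.692, 0.722, 0.0, 0.001]
ft_force: [0.1, 0.5, -0.9]
grip_width: 0.0003
```

```bash
python3 -c "from h import *;print(boxpos())"
```

```text
(array([0.0021, 0.0208, 0.1028]), np.float64(92.44), array([ 0.13,  0.45, -0.86]), np.float64(2.4))
```

Emit:
{"method": "apply_moves", "body": {"series": [[0.1, 0, 0.05, 0, 0, 0, 0], [0.2, 0, 0.1, 0, 0, 0, 0], [0.3, 0, 0.15, 0, 0, 0, 0], [0.3, 0, 0.2, 0, 0, 0, 0], [0.3, 0, 0.2, 0, 0, 0, 0]]}}

```text
time: 2.82
position: [0.5418, -0.0687, 0.1]
tool_rot: [0.692, 0.722, -0.0, -0.0]
ft_force: [-0.2, -0.3, -0.3]
grip_width: 0.0007
```

Emit:
{"method": "apply_moves", "body": {"series": [[0, 0, 0.01, 0, 0, 0, 0], [0, 0, 0.02, 0, 0, 0, 0], [0, 0, 0.03, 0, 0, 0, 0], [0, 0, 0.04, 0, 0, 0, 0], [0, 0, 0.04, 0, 0, 0, 0]]}}

```text
time: 3.23
position: [0.5419, -0.0689, 0.0997]
tool_rot: [0.692, 0.722, -0.0, -0.0]
ft_force: [0.2, -0.3, 0.1]
grip_width: 0.0001
```

Emit:
{"method": "apply_moves", "body": {"series": [[0, 0, 0.03, 0, 0, 0, 0], [0, 0, 0.06, 0, 0, 0, 0], [0, 0, 0.09, 0, 0, 0, 0], [0, 0, 0.1, 0, 0, 0, 0], [0, 0, 0.1, 0, 0, 0, 0]]}}

```text
time: 3.65
position: [0.5419, -0.0689, 0.0987]
tool_rot: [0.692, 0.722, -0.0, -0.0]
ft_force: [0.7, 0.8, 0.4]
grip_width: 0.0005
```

Emit:
{"method": "apply_moves", "body": {"series": [[0, 0, 0.02, 0, 0, 0, 0], [0, 0, 0.04, 0, 0, 0, 0], [0, 0, 0.06, 0, 0, 0, 0], [0, 0, 0.06, 0, 0, 0, 0]]}}

```text
time: 3.98
position: [0.5419, -0.0688, 0.0981]
tool_rot: [0.692, 0.722, -0.0, -0.0]
ft_force: [0.4, 0.4, 0.3]
grip_width: 0.0005
```

Emit:
{"method": "apply_moves", "body": {"series": [[0, 0, 0.02, 0, 0, 0, 0], [0, 0, 0.04, 0, 0, 0, 0], [0, 0, 0.06, 0, 0, 0, 0], [0, 0, 0.06, 0, 0, 0, 0]]}}

```text
time: 4.32
position: [0.5419, -0.0688, 0.0975]
tool_rot: [0.692, 0.722, -0.0, -0.0]
ft_force: [-0.3, -0.2, -0.2]
grip_width: 0.0002
```

Emit:
{"method": "apply_moves", "body": {"series": [[0, 0, 0.02, 0, 0, 0, 0], [0, 0, 0.04, 0, 0, 0, 0], [0, 0, 0.06, 0, 0, 0, 0], [0, 0, 0.06, 0, 0, 0, 0]]}}

```text
time: 4.65
position: [0.542, -0.0689, 0.0973]
tool_rot: [0.692, 0.722, 0.0, 0.0]
ft_force: [-1.7, -0.3, 3.1]
grip_width: 0.0006
```

Contact at 3 N. Pressing a little deeper, then drawing −x in small steps.

Emit:
{"method": "apply_moves", "body": {"series": [[0, 0, 0.01, 0, 0, 0, 0], [0, 0, 0.02, 0, 0, 0, 0], [0, 0, 0.02, 0, 0, 0, 0]]}}

```text
time: 4.9
position: [0.5422, -0.0689, 0.0973]
tool_rot: [0.692, 0.722, 0.0, 0.0]
ft_force: [-1.4, 0.9, 5.6]
grip_width: 0.0005
```

Emit:
{"method": "apply_moves", "body": {"series": [[0, -0.07, 0.01, 0, 0, 0, 0], [0, -0.15, 0.01, 0, 0, 0, 0], [0, -0.25, 0.01, 0, 0, 0, 0], [0, -0.37, 0.01, 0, 0, 0, 0], [0, -0.37, 0.01, 0, 0, 0, 0]]}}

```text
time: 5.32
position: [0.5394, -0.069, 0.0974]
tool_rot: [0.692, 0.722, 0.001, 0.001]
ft_force: [-0.4, 1.5, 5.4]
grip_width: 0.0002
```

Emit:
{"method": "apply_moves", "body": {"series": [[0, 0, -0.5, 0, 0, 0, 0], [0, 0, -1, 0, 0, 0, 0], [-3, 0.7, -1, 0, 0, 0, 0], [-5.2, 1.3, -1, 0, 0, 0, 0], [-5.2, 1.3, -1, 0, 0, 0, 0]]}}

```text
time: 5.73
position: [0.556, -0.1247, 0.1072]
tool_rot: [0.693, 0.721, 0.0, 0.003]
ft_force: [1.1, -0.7, -0.1]
grip_width: 0.0007
```

Run:
```python
from h import *
s=robot.camera("side")[:,:,::-1].copy();cv2.imwrite("pics/s2.png",s)
print(boxpos())
for k in"ab": print(k,pips(s,YW[k]))
```

```text
(array([ 0.0117, -0.0302,  0.1068]), np.float64(92.31), array([-0.64,  0.57, -0.58]), np.float64(5.78))
a [(np.float64(53.3), np.float64(-6.5), 410), (np.float64(16.4), np.float64(7.0), 503), (np.float64(14.2), np.float64(-5.4), 524), (np.float64(-10.1), np.float64(7.5), 551), (np.float64(-11.9), np.float64(-4.5), 316), (np.float64(-44.5), np.float64(8.4), 276), (np.float64(-45.1), np.float64(-4.1), 348), (np.float64(-57.6), np.float64(2.0), 148)]
b [(np.float64(49.8), np.float64(-10.1), 105), (np.float64(25.1), np.float64(-6.7), 821), (np.float64(22.1), np.float64(7.6), 287), (np.float64(7.1), np.float64(2.3), 260), (np.float64(-4.8), np.float64(-4.8), 355), (np.float64(-38.5), np.float64(8.4), 388), (np.float64(-38.7), np.float64(-4.3), 399), (np.float64(-58.5), np.float64(-4.8), 152)]
```

Wheel a's "4" is now at about +2°, which is good. Now wheel b, starting at box x ≈ +12 mm.

Emit:
{"method": "apply_moves", "body": {"series": [[0.1, 0, 0.3, 0, 0, 0, 0], [0.2, 0, 0.6, 0, 0, 0, 0], [0.2, 0, 0.75, 0, 0, 0, 0], [0.2, 0, 0.75, 0, 0, 0, 0]]}}

```text
time: 6.12
position: [0.5524, -0.1172, 0.0984]
tool_rot: [0.691, 0.723, -0.0, -0.001]
ft_force: [0.7, 0.8, 0.4]
grip_width: 0.0001
```

Emit:
{"method": "apply_moves", "body": {"series": [[0, 0, 0.02, 0, 0, 0, 0], [0, 0, 0.04, 0, 0, 0, 0], [0, 0, 0.06, 0, 0, 0, 0], [0, 0, 0.06, 0, 0, 0, 0]]}}

```text
time: 6.45
position: [0.5534, -0.1183, 0.0986]
tool_rot: [0.692, 0.722, 0.0, 0.0]
ft_force: [0.8, 0.1, -0.8]
grip_width: 0.0005
```

Emit:
{"method": "apply_moves", "body": {"series": [[0, 0, 0.02, 0, 0, 0, 0], [0, 0, 0.04, 0, 0, 0, 0], [0, 0, 0.06, 0, 0, 0, 0], [0, 0, 0.06, 0, 0, 0, 0]]}}

```text
time: 6.78
position: [0.5534, -0.1184, 0.0979]
tool_rot: [0.692, 0.722, -0.0, -0.0]
ft_force: [0.7, 1.0, -0.4]
grip_width: 0.0001
```

Emit:
{"method": "apply_moves", "body": {"series": [[0, 0, 0.02, 0, 0, 0, 0], [0, 0, 0.04, 0, 0, 0, 0], [0, 0, 0.06, 0, 0, 0, 0], [0, 0, 0.06, 0, 0, 0, 0]]}}

```text
time: 7.12
position: [0.5534, -0.1184, 0.0973]
tool_rot: [0.692, 0.722, -0.0, -0.0]
ft_force: [0.0, 0.4, 0.1]
grip_width: 0.0005
```

Emit:
{"method": "apply_moves", "body": {"series": [[0, 0, 0.02, 0, 0, 0, 0], [0, 0, 0.04, 0, 0, 0, 0], [0, 0, 0.06, 0, 0, 0, 0], [0, 0, 0.06, 0, 0, 0, 0]]}}

```text
time: 7.45
position: [0.5534, -0.1184, 0.0968]
tool_rot: [0.692, 0.722, 0.0, 0.0]
ft_force: [0.2, 0.8, 0.8]
grip_width: 0.0008
```

Emit:
{"method": "apply_moves", "body": {"series": [[0, 0, 0.02, 0, 0, 0, 0], [0, 0, 0.04, 0, 0, 0, 0], [0, 0, 0.05, 0, 0, 0, 0], [0, 0, 0.05, 0, 0, 0, 0]]}}

```text
time: 7.78
position: [0.5536, -0.1184, 0.0966]
tool_rot: [0.692, 0.722, 0.0, 0.0]
ft_force: [-0.5, -0.1, 5.0]
grip_width: 0.0008
```

Emit:
{"method": "apply_moves", "body": {"series": [[0, -0.1, 0.02, 0, 0, 0, 0], [0, -0.2, 0.02, 0, 0, 0, 0], [0, -0.35, 0.02, 0, 0, 0, 0], [0, -0.5, 0.02, 0, 0, 0, 0], [0, -0.5, 0.02, 0, 0, 0, 0]]}}

```text
time: 8.2
position: [0.5498, -0.1187, 0.0971]
tool_rot: [0.692, 0.722, 0.001, 0.002]
ft_force: [1.3, 2.5, 8.2]
grip_width: 0.0003
```

Emit:
{"method": "apply_moves", "body": {"series": [[0, -0.1, -0.01, 0, 0, 0, 0], [0, -0.2, -0.02, 0, 0, 0, 0], [0, -0.35, -0.03, 0, 0, 0, 0], [0, -0.5, -0.03, 0, 0, 0, 0], [0, -0.5, -0.03, 0, 0, 0, 0]]}}

```text
time: 8.62
position: [0.5446, -0.119, 0.0974]
tool_rot: [0.692, 0.722, 0.001, 0.001]
ft_force: [0.5, 1.4, 8.9]
grip_width: 0.0006
```

Emit:
{"method": "apply_moves", "body": {"series": [[0, -0.12, -0.02, 0, 0, 0, 0], [0, -0.25, -0.03, 0, 0, 0, 0], [0, -0.37, -0.04, 0, 0, 0, 0], [0, -0.5, -0.04, 0, 0, 0, 0], [0, -0.5, -0.04, 0, 0, 0, 0]]}}

```text
time: 9.03
position: [0.5394, -0.1192, 0.0977]
tool_rot: [0.692, 0.722, 0.001, 0.001]
ft_force: [0.8, 1.6, 8.4]
grip_width: 0.0007
```

Emit:
{"method": "apply_moves", "body": {"series": [[0, -0.12, -0.01, 0, 0, 0, 0], [0, -0.25, -0.02, 0, 0, 0, 0], [0, -0.37, -0.03, 0, 0, 0, 0], [0, -0.5, -0.04, 0, 0, 0, 0], [0, -0.5, -0.04, 0, 0, 0, 0]]}}

```text
time: 9.45
position: [0.5333, -0.1195, 0.0972]
tool_rot: [0.692, 0.722, -0.0, 0.0]
ft_force: [0.2, -0.3, 4.2]
grip_width: 0.0006
```

Emit:
{"method": "apply_moves", "body": {"series": [[0, 0, -0.4, 0, 0, 0, 0], [0, 0, -1, 0, 0, 0, 0], [-2, 0.8, -1, 0, 0, 0, 0], [-4.5, 1.7, -1, 0, 0, 0, 0], [-4.5, 1.7, -1, 0, 0, 0, 0]]}}

```text
time: 9.87
position: [0.5553, -0.1679, 0.1079]
tool_rot: [0.692, 0.721, 0.0, 0.003]
ft_force: [0.4, -1.1, 0.9]
grip_width: 0.0008
```

Run:
```python
from h import *
s=robot.camera("side")[:,:,::-1].copy();cv2.imwrite("pics/s3.png",s)
print(boxpos())
for k in"ab": print(k,[tuple(map(float,p)) for p in pips(s,YW[k])])
```

```text
(array([ 0.0087, -0.0733,  0.1075]), np.float64(92.33), array([-0.06, -0.04,  0.37]), np.float64(9.92))
a [(53.0, -6.5, 418.0), (16.4, 7.0, 504.0), (14.3, -5.4, 514.0), (-10.2, 7.5, 549.0), (-11.8, -4.5, 308.0), (-44.4, 8.5, 276.0), (-45.0, -4.2, 344.0), (-57.6, 2.1, 136.0)]
b [(46.1, 3.7, 612.0), (14.6, -5.5, 526.0), (-5.4, -7.8, 211.0), (-21.3, 7.5, 386.0), (-36.0, 1.3, 401.0), (-47.8, -4.6, 355.0)]
```

b rolled −43.5° as expected, with about −25° (−11.5 mm) left. Back onto b.

Emit:
{"method": "apply_moves", "body": {"series": [[2.2, -0.1, 0, 0, 0, 0, 0], [4.4, -0.2, 0, 0, 0, 0, 0], [4.4, -0.2, 0.4, 0, 0, 0, 0], [4.4, -0.2, 0.85, 0, 0, 0, 0], [4.4, -0.2, 0.85, 0, 0, 0, 0]]}}

```text
time: 10.33
position: [0.5478, -0.1188, 0.0983]
tool_rot: [0.692, 0.722, -0.0, -0.001]
ft_force: [-0.0, 0.4, -1.0]
grip_width: 0.0009
```

Emit:
{"method": "apply_moves", "body": {"series": [[0, 0, 0.01, 0, 0, 0, 0], [0, 0, 0.02, 0, 0, 0, 0], [0, 0, 0.03, 0, 0, 0, 0], [0, 0, 0.03, 0, 0, 0, 0]]}}

```text
time: 10.67
position: [0.5484, -0.1202, 0.0982]
tool_rot: [0.692, 0.722, -0.0, 0.0]
ft_force: [0.4, 0.1, 0.1]
grip_width: 0.0003
```

Emit:
{"method": "apply_moves", "body": {"series": [[0, 0, 0.03, 0, 0, 0, 0], [0, 0, 0.05, 0, 0, 0, 0], [0, 0, 0.07, 0, 0, 0, 0], [0, 0, 0.09, 0, 0, 0, 0], [0, 0, 0.09, 0, 0, 0, 0]]}}

```text
time: 11.08
position: [0.5489, -0.1201, 0.0981]
tool_rot: [0.692, 0.722, 0.0, 0.001]
ft_force: [-0.5, -1.5, 5.0]
grip_width: 0.0004
```

Emit:
{"method": "apply_moves", "body": {"series": [[0, -0.12, 0.01, 0, 0, 0, 0], [0, -0.25, 0.01, 0, 0, 0, 0], [0, -0.37, 0.01, 0, 0, 0, 0], [0, -0.5, 0.01, 0, 0, 0, 0], [0, -0.5, 0.01, 0, 0, 0, 0]]}}

```text
time: 11.5
position: [0.5448, -0.1203, 0.0983]
tool_rot: [0.692, 0.722, 0.001, 0.002]
ft_force: [1.1, -0.3, 6.6]
grip_width: 0.0005
```

Emit:
{"method": "apply_moves", "body": {"series": [[0, -0.12, 0, 0, 0, 0, 0], [0, -0.25, 0, 0, 0, 0, 0], [0, -0.4, 0, 0, 0, 0, 0], [0, -0.55, 0, 0, 0, 0, 0], [0, -0.7, 0, 0, 0, 0, 0]]}}

```text
time: 11.92
position: [0.5381, -0.1206, 0.0984]
tool_rot: [0.692, 0.722, 0.001, 0.002]
ft_force: [1.1, -0.2, 6.9]
grip_width: 0.0005
```

Emit:
{"method": "apply_moves", "body": {"series": [[0, 0, 0, 0, 0, 0, 0]]}}

```text
time: 12.0
position: [0.5377, -0.1206, 0.0983]
tool_rot: [0.692, 0.722, 0.001, 0.002]
ft_force: [-0.2, -0.3, 6.9]
grip_width: 0.0006
```

Emit:
{"method": "apply_moves", "body": {"series": [[0, 0, -0.4, 0, 0, 0, 0], [0, 0, -1, 0, 0, 0, 0], [-2.6, -0.3, -1, 0, 0, 0, 0], [-5.2, -0.7, -1, 0, 0, 0, 0], [-5.2, -0.7, -1, 0, 0, 0, 0]]}}

```text
time: 12.42
position: [0.5323, -0.1763, 0.1077]
tool_rot: [0.693, 0.721, -0.0, 0.002]
ft_force: [0.8, 0.4, -0.5]
grip_width: 0.0001
```

Run:
```python
from h import *
s=robot.camera("side")[:,:,::-1].copy();cv2.imwrite("pics/s4.png",s)
print(boxpos())
for k in"ab": print(k,[tuple(map(float,p)) for p in pips(s,YW[k])])
```

```text
(array([-0.0134, -0.0807,  0.1075]), np.float64(92.28), array([-0.77,  0.09, -0.49]), np.float64(12.47))
a [(53.1, -6.5, 415.0), (16.5, 7.0, 502.0), (14.3, -5.4, 520.0), (-10.1, 7.5, 550.0), (-11.8, -4.5, 313.0), (-44.4, 8.4, 270.0), (-45.1, -4.2, 343.0), (-57.6, 2.1, 142.0)]
b [(36.0, -4.9, 82.0), (14.8, 6.3, 631.0), (-10.2, -5.4, 441.0), (-44.7, 7.4, 395.0), (-56.8, 0.9, 249.0)]
```

b's "2" is now at about +2°. Next wheel c, starting at box x ≈ −12 mm and rolling +x.

Emit:
{"method": "apply_moves", "body": {"series": [[0, 0.1, 0.3, 0, 0, 0, 0], [0, 0.1, 0.6, 0, 0, 0, 0], [0, 0.1, 0.75, 0, 0, 0, 0], [0, 0.1, 0.78, 0, 0, 0, 0], [0, 0.1, 0.78, 0, 0, 0, 0]]}}

```text
time: 12.88
position: [0.5324, -0.1715, 0.0992]
tool_rot: [0.691, 0.722, -0.0, -0.001]
ft_force: [0.3, 0.1, 0.5]
grip_width: 0.0003
```

Emit:
{"method": "apply_moves", "body": {"series": [[0, 0, 0.02, 0, 0, 0, 0], [0, 0, 0.04, 0, 0, 0, 0], [0, 0, 0.06, 0, 0, 0, 0], [0, 0, 0.06, 0, 0, 0, 0]]}}

```text
time: 13.22
position: [0.5327, -0.1723, 0.099]
tool_rot: [0.692, 0.722, 0.0, 0.0]
ft_force: [0.1, -0.3, 0.3]
grip_width: 0.0006
```

Emit:
{"method": "apply_moves", "body": {"series": [[0, 0, 0.02, 0, 0, 0, 0], [0, 0, 0.04, 0, 0, 0, 0], [0, 0, 0.06, 0, 0, 0, 0], [0, 0, 0.07, 0, 0, 0, 0], [0, 0, 0.07, 0, 0, 0, 0]]}}

```text
time: 13.63
position: [0.5326, -0.1724, 0.0982]
tool_rot: [0.692, 0.722, -0.0, -0.0]
ft_force: [0.6, -0.1, 0.1]
grip_width: 0.0004
```

Emit:
{"method": "apply_moves", "body": {"series": [[0, 0, 0.02, 0, 0, 0, 0], [0, 0, 0.04, 0, 0, 0, 0], [0, 0, 0.06, 0, 0, 0, 0], [0, 0, 0.07, 0, 0, 0, 0], [0, 0, 0.07, 0, 0, 0, 0]]}}

```text
time: 14.05
position: [0.5326, -0.1723, 0.0975]
tool_rot: [0.692, 0.722, -0.0, -0.0]
ft_force: [0.1, -0.2, 1.1]
grip_width: 0.0003
```

Emit:
{"method": "apply_moves", "body": {"series": [[0, 0, 0.02, 0, 0, 0, 0], [0, 0, 0.04, 0, 0, 0, 0], [0, 0, 0.05, 0, 0, 0, 0], [0, 0, 0.05, 0, 0, 0, 0]]}}

```text
time: 14.38
position: [0.5327, -0.1723, 0.097]
tool_rot: [0.692, 0.722, 0.0, -0.0]
ft_force: [1.0, -0.7, -0.2]
grip_width: 0.0005
```

Emit:
{"method": "apply_moves", "body": {"series": [[0, 0, 0.02, 0, 0, 0, 0], [0, 0, 0.04, 0, 0, 0, 0], [0, 0, 0.05, 0, 0, 0, 0], [0, 0, 0.05, 0, 0, 0, 0]]}}

```text
time: 14.72
position: [0.5327, -0.1724, 0.0965]
tool_rot: [0.692, 0.722, -0.0, -0.0]
ft_force: [0.6, 0.7, 0.1]
grip_width: 0.0007
```

Emit:
{"method": "apply_moves", "body": {"series": [[0, 0, 0.02, 0, 0, 0, 0], [0, 0, 0.04, 0, 0, 0, 0], [0, 0, 0.05, 0, 0, 0, 0], [0, 0, 0.05, 0, 0, 0, 0]]}}

```text
time: 15.05
position: [0.5327, -0.1724, 0.0961]
tool_rot: [0.692, 0.722, 0.0, 0.0]
ft_force: [0.0, -0.4, 1.0]
grip_width: 0.0003
```

Emit:
{"method": "apply_moves", "body": {"series": [[0, 0, 0.02, 0, 0, 0, 0], [0, 0, 0.04, 0, 0, 0, 0], [0, 0, 0.05, 0, 0, 0, 0], [0, 0, 0.05, 0, 0, 0, 0]]}}

```text
time: 15.38
position: [0.5327, -0.1724, 0.0958]
tool_rot: [0.692, 0.722, 0.0, 0.0]
ft_force: [-0.2, 0.3, 2.7]
grip_width: 0.0003
```

Emit:
{"method": "apply_moves", "body": {"series": [[0, 0, 0.03, 0, 0, 0, 0], [0, 0.12, 0.03, 0, 0, 0, 0], [0, 0.25, 0.03, 0, 0, 0, 0], [0, 0.4, 0.03, 0, 0, 0, 0], [0, 0.4, 0.03, 0, 0, 0, 0]]}}

```text
time: 15.8
position: [0.5361, -0.1722, 0.0964]
tool_rot: [0.692, 0.722, -0.0, -0.0]
ft_force: [-3.3, -0.1, 11.0]
grip_width: 0.001
```

Emit:
{"method": "apply_moves", "body": {"series": [[0, 0.1, -0.03, 0, 0, 0, 0], [0, 0.2, -0.05, 0, 0, 0, 0], [0, 0.3, -0.06, 0, 0, 0, 0], [0, 0.4, -0.07, 0, 0, 0, 0], [0, 0.4, -0.07, 0, 0, 0, 0]]}}

```text
time: 16.22
position: [0.5408, -0.172, 0.0971]
tool_rot: [0.692, 0.722, 0.0, 0.0]
ft_force: [-1.9, 0.9, 10.1]
grip_width: 0.0002
```

Emit:
{"method": "apply_moves", "body": {"series": [[0, 0.12, -0.03, 0, 0, 0, 0], [0, 0.24, -0.05, 0, 0, 0, 0], [0, 0.37, -0.06, 0, 0, 0, 0], [0, 0.5, -0.07, 0, 0, 0, 0], [0, 0.5, -0.07, 0, 0, 0, 0]]}}

```text
time: 16.63
position: [0.5458, -0.1718, 0.0975]
tool_rot: [0.692, 0.722, 0.0, 0.0]
ft_force: [-1.5, 0.9, 6.9]
grip_width: 0.0004
```

Emit:
{"method": "apply_moves", "body": {"series": [[0, 0.12, -0.01, 0, 0, 0, 0], [0, 0.24, -0.02, 0, 0, 0, 0], [0, 0.37, -0.03, 0, 0, 0, 0], [0, 0.5, -0.04, 0, 0, 0, 0], [0, 0.5, -0.04, 0, 0, 0, 0]]}}

```text
time: 17.05
position: [0.5508, -0.1716, 0.0976]
tool_rot: [0.692, 0.722, 0.0, 0.0]
ft_force: [-0.4, 1.1, 6.4]
grip_width: 0.0006
```

Emit:
{"method": "apply_moves", "body": {"series": [[0, 0.12, 0, 0, 0, 0, 0], [0, 0.24, 0, 0, 0, 0, 0], [0, 0.37, 0, 0, 0, 0, 0], [0, 0.5, 0, 0, 0, 0, 0], [0, 0.5, 0, 0, 0, 0, 0]]}}

```text
time: 17.47
position: [0.5559, -0.1713, 0.0971]
tool_rot: [0.692, 0.722, 0.0, 0.0]
ft_force: [-0.7, 0.0, 4.8]
grip_width: 0.0003
```

Emit:
{"method": "apply_moves", "body": {"series": [[0, 0, -0.4, 0, 0, 0, 0], [0, 0, -1, 0, 0, 0, 0], [-1.5, -0.9, -1, 0, 0, 0, 0], [-3, -1.9, -1, 0, 0, 0, 0], [-3, -1.9, -1, 0, 0, 0, 0]]}}

```text
time: 17.88
position: [0.5371, -0.2043, 0.1073]
tool_rot: [0.692, 0.722, -0.0, 0.0]
ft_force: [-0.1, 0.3, -0.1]
grip_width: 0.0003
```

Run:
```python
from h import *
s=robot.camera("side")[:,:,::-1].copy();cv2.imwrite("pics/s5.png",s)
print(boxpos())
for k in"abc": print(k,[tuple(map(float,p)) for p in pips(s,YW[k])])
cv2.imwrite("pics/un5.png",sheet({"side":s},{"side":OFF(.001)}))
```

```text
(array([-0.0091, -0.1099,  0.1072]), np.float64(92.33), array([-1.11,  0.64, -0.88]), np.float64(17.93))
a [(53.2, -6.5, 405.0), (16.5, 7.0, 503.0), (14.3, -5.4, 516.0), (-10.2, 7.5, 545.0), (-11.8, -4.5, 315.0), (-44.5, 8.5, 285.0), (-45.1, -4.2, 348.0), (-57.6, 2.1, 140.0)]
b [(36.1, -5.0, 88.0), (14.7, 6.3, 622.0), (-10.2, -5.4, 438.0), (-44.7, 7.3, 397.0), (-56.8, 0.8, 254.0)]
c [(54.1, -3.6, 356.0), (38.1, 7.2, 78.0), (34.4, -5.2, 62.0), (11.4, 6.8, 494.0), (11.1, -5.7, 620.0), (-6.2, -3.0, 65.0), (-23.1, 7.1, 412.0), (-23.2, -5.7, 291.0), (-36.9, 0.4, 109.0), (-49.9, 5.9, 481.0), (-50.2, -6.3, 437.0)]
```

View pics/un5.png

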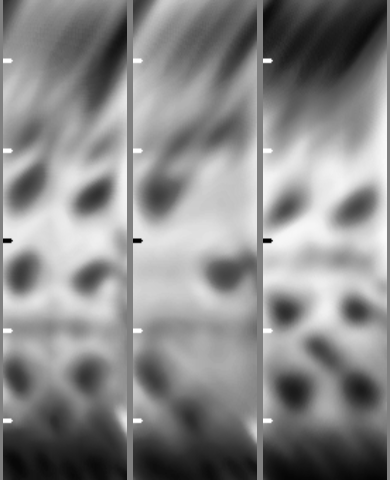

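The unwrapped view shows a on 4, b on 2, and c's "5" centred at −36.6°, so c needs about 17 mm more towards +x.

Emit:
{"method": "apply_moves", "body": {"series": [[1.5, 0, 0, 0, 0, 0, 0], [3, 0, 0, 0, 0, 0, 0], [3, 0, 0.4, 0, 0, 0, 0], [3, 0, 0.86, 0, 0, 0, 0], [3, 0, 0.86, 0, 0, 0, 0]]}}

```text
time: 18.35
position: [0.5365, -0.1703, 0.0979]
tool_rot: [0.691, 0.723, 0.0, -0.001]
ft_force: [-0.8, 1.3, 0.6]
grip_width: 0.0004
```

Emit:
{"method": "apply_moves", "body": {"series": [[0, 0, 0.02, 0, 0, 0, 0], [0, 0, 0.04, 0, 0, 0, 0], [0, 0, 0.05, 0, 0, 0, 0], [0, 0, 0.05, 0, 0, 0, 0]]}}

```text
time: 18.68
position: [0.5368, -0.1725, 0.0979]
tool_rot: [0.692, 0.722, 0.0, 0.0]
ft_force: [-0.3, -0.1, 0.3]
grip_width: 0.0005
```

Emit:
{"method": "apply_moves", "body": {"series": [[0, 0, 0.02, 0, 0, 0, 0], [0, 0, 0.04, 0, 0, 0, 0], [0, 0, 0.05, 0, 0, 0, 0], [0, 0, 0.06, 0, 0, 0, 0], [0, 0, 0.06, 0, 0, 0, 0]]}}

```text
time: 19.1
position: [0.5368, -0.1725, 0.0977]
tool_rot: [0.692, 0.722, -0.0, 0.0]
ft_force: [-0.7, -0.4, 5.7]
grip_width: 0.0004
```

Emit:
{"method": "apply_moves", "body": {"series": [[0, 0.12, 0.01, 0, 0, 0, 0], [0, 0.24, 0.01, 0, 0, 0, 0], [0, 0.37, 0.01, 0, 0, 0, 0], [0, 0.5, 0.01, 0, 0, 0, 0], [0, 0.5, 0.01, 0, 0, 0, 0]]}}

```text
time: 19.52
position: [0.5421, -0.1723, 0.0982]
tool_rot: [0.692, 0.722, 0.0, 0.001]
ft_force: [-2.0, 0.5, 8.1]
grip_width: 0.0004
```

Emit:
{"method": "apply_moves", "body": {"series": [[0, 0.12, -0.01, 0, 0, 0, 0], [0, 0.24, -0.02, 0, 0, 0, 0], [0, 0.37, -0.02, 0, 0, 0, 0], [0, 0.5, -0.02, 0, 0, 0, 0], [0, 0.5, -0.02, 0, 0, 0, 0]]}}

```text
time: 19.93
position: [0.5471, -0.172, 0.0984]
tool_rot: [0.692, 0.722, 0.0, 0.001]
ft_force: [-1.3, 1.0, 8.4]
grip_width: 0.0003
```

Emit:
{"method": "apply_moves", "body": {"series": [[0, 0.15, 0, 0, 0, 0, 0], [0, 0.3, -0.01, 0, 0, 0, 0], [0, 0.45, -0.01, 0, 0, 0, 0], [0, 0.6, -0.01, 0, 0, 0, 0], [0, 0.67, -0.01, 0, 0, 0, 0]]}}

```text
time: 20.35
position: [0.5539, -0.1717, 0.0982]
tool_rot: [0.692, 0.722, 0.0, 0.001]
ft_force: [-0.7, 0.5, 6.3]
grip_width: 0.0004
```

Emit:
{"method": "apply_moves", "body": {"series": [[0, 0, 0, 0, 0, 0, 0]]}}

```text
time: 20.43
position: [0.554, -0.1717, 0.0982]
tool_rot: [0.692, 0.722, 0.0, 0.001]
ft_force: [-0.1, 0.8, 6.3]
grip_width: 0.0002
```

Emit:
{"method": "apply_moves", "body": {"series": [[0, 0, -0.4, 0, 0, 0, 0], [0, 0, -1, 0, 0, 0, 0], [-1.5, 0, -1, 0, 0, 0, 0], [-3, 0, -1, 0, 0, 0, 0], [-3, 0, -1, 0, 0, 0, 0]]}}

```text
time: 20.85
position: [0.5558, -0.2056, 0.1078]
tool_rot: [0.693, 0.721, -0.0, 0.002]
ft_force: [0.8, -0.8, 0.1]
grip_width: 0.0003
```

Run:
```python
from h import *
s=robot.camera("side")[:,:,::-1].copy();cv2.imwrite("pics/s6.png",s)
print(boxpos())
for k in"c": print(k,[tuple(map(float,p)) for p in pips(s,YW[k])])
```

```text
(array([ 0.0085, -0.1116,  0.1075]), np.float64(92.3), array([-0.9 , -0.84, -0.19]), np.float64(20.9))
c [(45.5, -4.2, 107.0), (15.3, -6.1, 507.0), (15.4, 6.7, 368.0), (-5.1, 3.4, 882.0), (-10.6, -7.0, 409.0), (-45.3, 0.5, 1322.0)]
```

All three wheels now read about +2° (a 4, b 2, c 5). Next I'll raise over the gap between wheel a and the tab.

Emit:
{"method": "apply_moves", "body": {"series": [[0, 0, -3, 0, 0, 0, 0], [4, -0.2, -3.3, 0, 0, 0, 0], [8, -0.4, -3.3, 0, 0, 0, 0], [11.5, -0.6, -3.3, 0, 0, 0, 0], [14.5, -0.8, -3.3, 0, 0, 0, 0]]}}

```text
time: 21.32
position: [0.5394, -0.0551, 0.1404]
tool_rot: [0.692, 0.722, -0.0, -0.001]
ft_force: [-0.1, 0.4, -0.3]
grip_width: 0.0002
```

Emit:
{"method": "apply_moves", "body": {"series": [[1.5, 0, 0, 0, 0, 0, 0], [2.3, 0, 0, 0, 0, 0, 0], [2.3, 0, 0, 0, 0, 0, 0], [2.3, 0, 0, 0, 0, 0, 0], [2.3, 0, 0, 0, 0, 0, 0]]}}

```text
time: 21.73
position: [0.54, -0.0352, 0.1405]
tool_rot: [0.692, 0.722, 0.0, 0.0]
ft_force: [-0.0, -0.0, -0.8]
grip_width: 0.0005
```

```bash
python3 -c "from h import *;print(boxpos())"
```

```text
(array([0.0015, 0.0578, 0.1405]), np.float64(92.39), array([-0.05, -0.04, -0.76]), np.float64(21.73))
```

Emit:
{"method": "apply_moves", "body": {"series": [[0, -0.1, 2, 0, 0, 0, 0], [0, -0.1, 3.5, 0, 0, 0, 0], [0, -0.1, 4.6, 0, 0, 0, 0], [0, -0.1, 5, 0, 0, 0, 0], [0, -0.1, 5, 0, 0, 0, 0]]}}

```text
time: 22.15
position: [0.538, -0.0347, 0.0894]
tool_rot: [0.692, 0.722, -0.001, -0.001]
ft_force: [0.4, 0.3, -0.1]
grip_width: 0.0004
```

Emit:
{"method": "apply_moves", "body": {"series": [[0.3, 0, 0, 0, 0, 0, 0], [0.6, 0, 0, 0, 0, 0, 0], [0.9, 0, 0, 0, 0, 0, 0], [1, 0, 0, 0, 0, 0, 0], [1, 0, 0, 0, 0, 0, 0]]}}

```text
time: 22.57
position: [0.5386, -0.0238, 0.0912]
tool_rot: [0.692, 0.722, 0.0, 0.001]
ft_force: [-0.3, -1.5, 0.9]
grip_width: 0.0001
```

Emit:
{"method": "apply_moves", "body": {"series": [[0.1, 0, 0, 0, 0, 0, 0], [0.2, 0, 0, 0, 0, 0, 0], [0.3, 0, 0, 0, 0, 0, 0], [0.4, 0, 0, 0, 0, 0, 0], [0.5, 0, 0, 0, 0, 0, 0]]}}

```text
time: 22.98
position: [0.5382, -0.0191, 0.0907]
tool_rot: [0.692, 0.722, 0.0, 0.0]
ft_force: [0.9, -1.9, 1.3]
grip_width: 0.0005
```

Emit:
{"method": "apply_moves", "body": {"series": [[0.1, 0, 0, 0, 0, 0, 0], [0.2, 0, 0, 0, 0, 0, 0], [0.3, 0, 0, 0, 0, 0, 0], [0.4, 0, 0, 0, 0, 0, 0], [0.5, 0, 0, 0, 0, 0, 0]]}}

```text
time: 23.4
position: [0.5378, -0.0139, 0.0906]
tool_rot: [0.692, 0.722, 0.0, 0.0]
ft_force: [0.5, -2.0, 1.0]
grip_width: 0.0004
```

The push force is steady at about 2 N with no hard stop, so the bolt is past the pins. Continuing.

Emit:
{"method": "apply_moves", "body": {"series": [[0.15, 0, 0, 0, 0, 0, 0], [0.3, 0, 0, 0, 0, 0, 0], [0.45, 0, 0, 0, 0, 0, 0], [0.6, 0, 0, 0, 0, 0, 0], [0.7, 0, 0, 0, 0, 0, 0]]}}

```text
time: 23.82
position: [0.5373, -0.0068, 0.0905]
tool_rot: [0.692, 0.722, 0.0, -0.0]
ft_force: [1.7, -1.5, 1.0]
grip_width: 0.0002
```

Emit:
{"method": "apply_moves", "body": {"series": [[0.12, 0, 0, 0, 0, 0, 0], [0.24, 0, 0, 0, 0, 0, 0], [0.36, 0, 0, 0, 0, 0, 0], [0.48, 0, 0, 0, 0, 0, 0], [0.55, 0, 0, 0, 0, 0, 0]]}}

```text
time: 24.23
position: [0.537, -0.0013, 0.0905]
tool_rot: [0.692, 0.722, -0.0, -0.0]
ft_force: [1.3, -2.7, -0.3]
grip_width: 0.0003
```

Emit:
{"method": "apply_moves", "body": {"series": [[0.07, 0, 0, 0, 0, 0, 0], [0.14, 0, 0, 0, 0, 0, 0], [0.2, 0, 0, 0, 0, 0, 0], [0.25, 0, 0, 0, 0, 0, 0], [0.25, 0, 0, 0, 0, 0, 0]]}}

```text
time: 24.65
position: [0.537, -0.0007, 0.0906]
tool_rot: [0.691, 0.723, -0.001, 0.001]
ft_force: [0.3, -8.3, -0.7]
grip_width: 0.0002
```

The force has risen to 8 N, which is a stop at the expected travel. One firmer nudge to confirm, then back off, rise and look.

Emit:
{"method": "apply_moves", "body": {"series": [[0.1, 0, 0, 0, 0, 0, 0], [0.2, 0, 0, 0, 0, 0, 0], [0.2, 0, 0, 0, 0, 0, 0]]}}

```text
time: 24.9
position: [0.5371, -0.0006, 0.0906]
tool_rot: [0.691, 0.723, -0.002, 0.002]
ft_force: [-0.1, -15.7, -0.3]
grip_width: 0.0004
```

Emit:
{"method": "apply_moves", "body": {"series": [[-0.5, 0, 0, 0, 0, 0, 0], [-1.2, 0, 0, 0, 0, 0, 0], [-1.5, 0, 0, 0, 0, 0, 0], [-1.5, 0, -2, 0, 0, 0, 0], [-1.5, 0, -6, 0, 0, 0, 0]]}}

```text
time: 25.32
position: [0.5336, -0.0111, 0.147]
tool_rot: [0.692, 0.722, -0.003, -0.006]
ft_force: [0.5, -0.1, 0.3]
grip_width: 0.0006
```

Emit:
{"method": "apply_moves", "body": {"series": [[0, -2, -4, 0, 0, 0, 0], [0, -5, -6, 0, 0, 0, 0], [0, -8, -8, 0, 0, 0, 0], [0, -11, -9, 0, 0, 0, 0], [0, -12, -9, 0, 0, 0, 0]]}}

```text
time: 25.73
position: [0.4134, -0.0159, 0.2419]
tool_rot: [0.692, 0.722, -0.0, -0.001]
ft_force: [-0.7, 0.5, -0.7]
grip_width: 0.0004
```

Run:
```python
from h import *
s=robot.camera("side")[:,:,::-1].copy();t=robot.camera("top")[:,:,::-1].copy()
cv2.imwrite("pics/s7.png",s);cv2.imwrite("pics/t7.png",t)
print(boxpos())
for k in"abc": print(k,[tuple(map(float,p)) for p in pips(s,YW[k])])
for n in("side","top"): print(n,proj(n,w([(0,.085,.093),(0,.110,.093)])).round(1).tolist())
cv2.imwrite("pics/s7c.png",cv2.resize(s[130:290,220:380],None,fx=3.7,fy=3.7,interpolation=cv2.INTER_CUBIC))
```

```text
(array([-0.122 ,  0.0826,  0.2407]), np.float64(92.41), array([0.09, 0.06, 0.1 ]), np.float64(25.83))
a [(53.0, -6.5, 418.0), (34.8, 6.6, 62.0), (16.5, 7.0, 504.0), (14.2, -5.4, 526.0), (-10.2, 7.5, 552.0), (-11.9, -4.5, 318.0), (-44.4, 8.4, 281.0), (-45.1, -4.2, 347.0), (-57.6, 2.1, 146.0)]
b [(36.2, -5.0, 100.0), (14.7, 6.3, 627.0), (-10.1, -5.4, 449.0), (-44.6, 7.3, 403.0), (-56.8, 0.9, 255.0)]
c [(45.6, -4.2, 129.0), (15.4, 6.7, 376.0), (16.6, -7.5, 420.0), (-4.9, 3.5, 843.0), (-25.6, 0.1, 229.0), (-44.8, 5.7, 471.0)]
side [[296.5, 218.5], [291.2, 225.2]]
top [[274.8, 224.7], [266.6, 225.2]]
```

View pics/s7c.png

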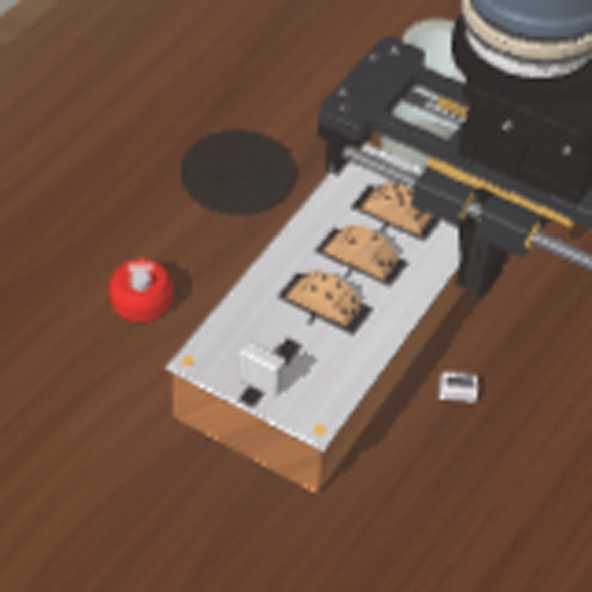

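The tab top is at px (291,225) against (291.2,225.2) predicted for fully drawn. The wheels are unchanged, the bystanders are in place and the arm is clear. Handing in.

```bash
python3 -c "from rig import robot;print(robot.hand_in())"
```

```text
the job is handed in; nothing more can be done
None
```

The key box is unlocked: the wheels show 4, 2, 5 from the bolt end, the bolt is fully drawn, and the job is handed in at about 26 s on the robot's clock. No verdict was reported.

- **Wheels:** I rolled them with the shut fingertips. The readings I saw were about 4–11 N, with a brief 11 N on wheel c, so below the 20 N limit. In the last side picture the "4" on a and the "2" on b are centred about 2° from straight up.
- **Wheel c:** the "5" also read about 2° off before the bolt was drawn. In the last picture its pips ran together, so that angle is less certain, but the bolt passed it freely.
- **Bolt:** it slid at about 2–3 N past the pins. It then met a hard stop, which I confirmed with one push of 16 N. The tab top was seen at pixel (291, 225), against (291.2, 225.2) predicted for the full 25 mm. Counting from the estimated first contact, the arm's own positions gave about 23 mm, which is within the roughly 2 mm calibration error.
- **Everything else:** the gripper is clear of the box and reads no contact force. The coaster, counter and sharpener look unmoved, the tumbler is partly hidden behind the gripper, and the arm never went near the crayon tin or clipboard. I checked the bystanders by eye only.

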